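# Lock the tile jig with a mallet tap

### The job

Push the sliding carriage of the blue-bridged tile jig fully home against its end stop, then knock the red-headed locking pin all the way down with a brisk tap or taps of the rubber mallet (do not touch the pin with the hand). Stand the mallet back upright on the middle of its cork mat, same face down, let go of it, and leave the glass jar alone.

Things in the scene. Friction and masses are not known exactly. Their poses are not given: they have to be found in the camera images.
- jig: Tile jig fixed to the bench: aluminium base plate 210 x 116 x 10 mm with two dark rails 24 mm high along its two long sides. Origin on the bench top right below the locking pin; its x axis is the direction in which the carriage is pushed home (away from the robot). The base reaches from x = -175 to +35 mm. A blue bridge (26 mm along x, 114 mm along y, top 51 mm above the bench) spans the rails over the origin.
- carriage (a joint): How far the carriage has slid along the jig's +x axis, m: 0 fully drawn back, 0.050 fully home against the end stop. About 2.5 N of friction; it stays where it is left. A slot in its front tongue lies under the pin only when it is home: the pin strikes solid plate when the carriage is a little short, and blocks it if driven too soon.
- push_face (a point): Centre of the rear face (towards the robot) of the carriage's upright yellow push plate, 42 mm above the bench. The plate is 60 mm wide, 8 mm thick and stands from 19 to 58 mm above the bench; it moves with the carriage, which carries a red clay disc in front of the plate (top 33 mm above the bench). When home it is at x = -111 mm, y = 0 in the jig's frame. Same axes as the jig.
- pin (a joint): How far the locking pin has been driven down, m: near 0 standing up, 0.020 fully down (head on its bush). A spring of 80 N/m pushes it up, but a friction sleeve of about 5 N holds it where it is left; driving it takes about 5 to 7 N. A brisk tap drives it faster than 0.05 m/s; a slow squeeze does not count as a tap.
- pin_top (a point): Centre of the flat top of the pin's red head, 22 mm in diameter, 10 mm thick. It stands 82 mm above the bench when up and 62 mm when fully down.
- mallet_grip (a point): Point to grip on the mallet: centre line of its light wooden handle, 85 mm from the head's axis. The handle is level, 22 mm wide, 26 mm high, and runs along the point's x axis; +x points to the head. It is straight from 31 mm to 153 mm from the head's axis, with a slightly thicker end to 187 mm. z points up. The handle's centre is 40 mm above the lower face of the head. Mass about 0.36 kg.
- mallet_head (a point): Centre of the mallet's black rubber head, an upright barrel 62 mm in diameter and 80 mm high with two grey bands; it stands on its lower flat face, which is 40 mm below this point and does the striking. Same axes as mallet_grip.
- mat: Cork mat fixed to the bench, 110 x 110 x 4 mm, on which the mallet's head stands at the start. Origin at the centre of its underside (bench height).
- jar_mid (a point): Middle of an open glass jar, 96 mm in diameter and 153 mm high, 76 mm above its foot. Not to be disturbed.

How it is judged:
By the outcome, as a careful person would: the job done as asked, in the order asked, and still so for the second after the job is handed in, with the robot touching nothing.
It also fails if it takes over 59 s, if anything falls off the work surface, if the arm or the gripper's body presses on something with over 40 N, if the wrist force passes 120 N, or if a joint passes its speed limit or range.

### The arm

A 7-joint arm with a two-finger parallel gripper is mounted at the origin on the work surface; the furniture and walls round the work are solid. World frame = base frame: x ahead of the robot, y to its left, z up, the work surface at z = 0. Lengths are in m, angles in rad, forces in N, time in s.
With the tool pointing down it reaches from about 0.425 to 0.875 m from the base axis. Payload 4.7 kg.
Tool frame: the origin (TCP) lies on the mounting face of the last link; the fingertips stand 182 mm ahead of it and the grasp point (between the pads) lies 164 mm ahead of it; z points along the fingers, y is the direction in which the jaws open and shut (so a half turn about z gives the same grasp; the last joint's range is limited). The gripper opens to 87 mm and grips with 3 to 60 N. Pads are 19 mm wide; open, the fingers measure 117 mm over their backs; the gripper's body (75 mm by 190 mm) begins 51 mm behind the grasp point.
Start: joints at [0.014, 0.321, -0.07, 1.45, 0.023, 1.371, -0.057], TCP at [0.65, -0, 0.405] pointing down, gripper open.
Joint ranges: [-2.86, 2.86], [-0.3, 2.09], [-1.38, 1.24], [0.06, 2.45], [-1.56, 4.7], [0.09, 2.05], [-2.69, 2.69]. Speed limits (rad/s): [2.57, 2.57, 3.14, 3.14, 3.14, 3.14, 3.14].

### API

Orientations are given as a rotation vector (axis times angle).
In Python, from bench import ctrl gives the robot as it stands. The module is installed in compiled form; this text tells all that it offers.
- The arm moves only by the tool play_rows, never from a script. Its argument "targets" is text: rows parted by semicolons, each of 7 numbers parted by spaces: the shift along the tool's x, y, z in cm, then the turn, a rotation vector about the tool's x, y, z in rad, then the opening, from -1 (shut) to 1 (fully open). In form: x y z ax ay az grip; .... A call has 1 to 20 rows; each row shifts and turns the pose as measured when the row begins, along the tool's axes as they then stand; what a row does not reach is not made up. A row lasts 1/8 s, in which the tool goes at most 62.5 mm and 10.7 degrees, less where a joint would pass 70% of its speed; a pose out of reach is approached as far as the arm can. A call is refused whole if a number of a shift passes 6.25 or a number of a turn 0.188, either way. A call with a gripper value outside its range is refused whole. The fingers move at their own pace and stop on an object; "newtons" is the grip in N (left out, the last holds). Time passes only in rows, so rows that do not move let the fingers close. It gives the time, the measured TCP pose, the force and the opening at its end, in the units of the state.
- ctrl.get_state(): the state, without advancing time (a new reading comes with each control period).
- ctrl.get_image(name): name is "scene" or "side" or "wrist"; returns a dict with "pixels" (400x640x3 uint8, blue, green, red), "depth" (400x640 float32, m along the optical axis (not along the pixel's ray), 0 where there is no reading), "intrinsics" (3x3 intrinsics, pixels), "k1" (the pictures are not rectified: a ray, as slopes to the right and down, at radius r is drawn at 1 + k1 r^2 times it, then the intrinsics apply), "R" (3x3) and "t" (3): a world point X has camera coordinates R X + t. Camera axes: x right, y down, z forward; pixel columns grow to the right and rows downward; lengths in m; the calibration is good to about 2 mm. A picture is of the moment at which its call begins.
- ctrl.close_job(): hands the job in, once; it reports no verdict.
The state is a dict: "time": time; "joint_positions": joint angles; "qd": joint speeds; "joint_torque": joint torques, N m; "position": TCP position; "tool_rot": TCP orientation; "ft_force": force on the tool from outside, world axes, zero at the start; "torque": the same for the moment, N m; "grip_width": opening from 0.0 (shut) to 1.0 (fully open).
Only numpy, scipy, OpenCV 4.12 (cv2) and the standard library are available. Lean on these libraries where they do the work, as an engineer would, in place of code of your own. Each camera call takes 0.05 s, during which the arm holds its last target.

## Working session

There is one attempt and no reset: what is moved stays moved. The work goes in short steps, Python scripts to look and compute and a tool call to move; the robot and the scene stay as the last step left them, time stands still between calls to the robot, and variables do not carry over. Pictures are saved under pics/ and viewed, and the job is handed in when it is done.

Besides the shell and the picture viewer there is one more tool, called after ">>>" as name(argument=value, ...) on one line, values as JSON. play_rows: Moves the arm, as the interface text tells. Its arguments: {"type":"object","properties":{"targets":{"type":"string"},"newtons":{"type":"number"}},"required":["targets"]}

```bash
mkdir -p pics
cat > h.py <<'E'
import numpy as np,cv2
from bench import ctrl
def grab(n,tag):
    d=ctrl.get_image(n); cv2.imwrite(f'pics/{tag}.png',d['pixels']); np.savez(f'{tag}.npz',**{k:np.array(v) for k,v in d.items()}); return d
def load(tag): return dict(np.load(f'{tag}.npz'))
def ray(d,u,v):
    K=d['intrinsics'];k1=float(d['k1'])
    p=np.array([(u-K[0,2])/K[0,0],(v-K[1,2])/K[1,1]]);q=p.copy()
    for _ in range(20): q=p/(1+k1*(q@q))
    r=d['R'].T@np.array([q[0],q[1],1]); c=-d['R'].T@d['t']; return c,r
def onz(d,u,v,z):
    c,r=ray(d,u,v); return c+r*(z-c[2])/r[2]
def dep(d,u,v):
    c,r=ray(d,u,v); return c+r*d['depth'][int(round(v)),int(round(u))]
def cloud(d):
    K=d['intrinsics'];k1=float(d['k1']);v,u=np.mgrid[0:400,0:640]
    p=np.stack([(u-K[0,2])/K[0,0],(v-K[1,2])/K[1,1]],-1);q=p.copy()
    for _ in range(20): q=p/(1+k1*(q**2).sum(-1,keepdims=True))
    c=np.concatenate([q,np.ones((400,640,1))],-1)*d['depth'][...,None]
    return (c-d['t'])@d['R']
E
python3 - <<'E'
from h import *
for n in('scene','side','wrist'):
    d=grab(n,n+'0'); print(n,-d['R'].T@d['t'],d['k1'])
print(ctrl.get_state())
E
```

```text
scene [0.22641492 0.45047872 0.5847997 ] -0.021794864195270932
side [0.44566169 0.51871484 0.66112087] -0.1049213802362212
wrist [0.6488692  0.07583987 0.38333787] -0.008813027088484552
{'time': 0.15, 'joint_positions': array([ 0.01407327,  0.3216372 , -0.07009765,  1.45139523,  0.02260824,
        1.37078543, -0.05691022]), 'qd': array([-0.00059854, -0.00176073, -0.00017822, -0.00262278,  0.00054012,
        0.00100243,  0.00039325]), 'joint_torque': array([ 2.16972071e-04, -4.91794288e+01, -4.04079035e-01, -3.12878716e+01,
       -6.39387709e-02,  4.04033612e-02,  9.90178205e-05]), 'position': array([ 6.49847990e-01, -7.32865730e-06,  4.03922524e-01]), 'tool_rot': array([-2.22070743e+00, -2.22082908e+00,  1.69389060e-03]), 'ft_force': array([ 0.13249563,  0.06285053, -0.01116237]), 'torque': array([-0.0144004 ,  0.01096751,  0.02599371]), 'grip_width': 0.9906359581114675}
```

View pics/scene0.png

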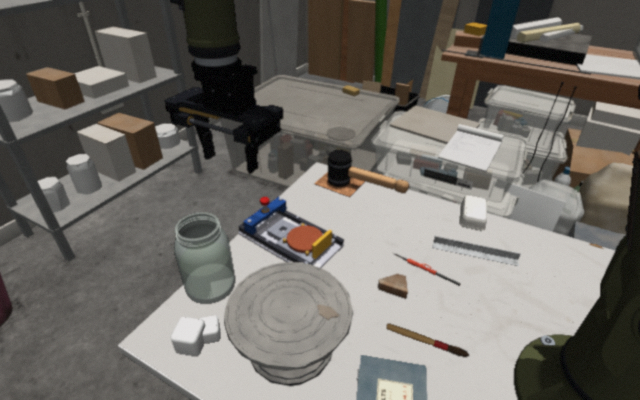

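View pics/side0.png

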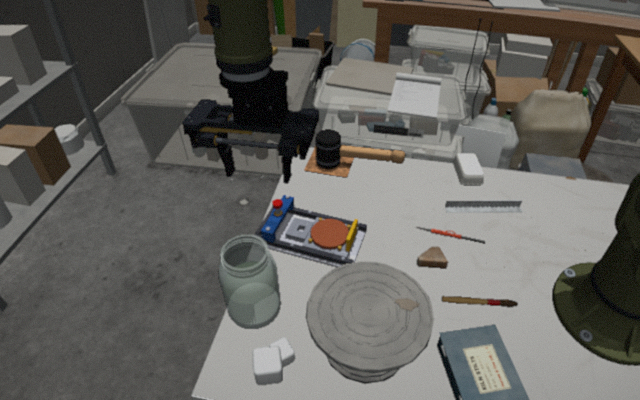

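View pics/wrist0.png

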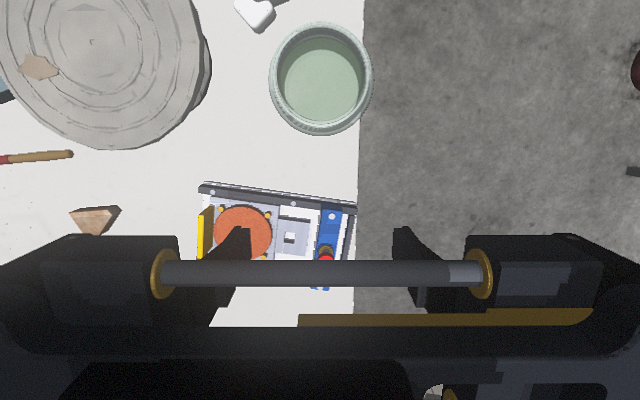

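The scene and side views show the jig with its yellow plate (scene 322,243), red pin (265,200), mallet (340,168), handle running to (405,184), and jar (205,255). The wrist view shows the jig beneath the gripper. I'll zoom in.

Run:
```python
from h import *
a=load('scene0')['pixels'][140:280,230:420]; b=load('side0')['pixels'][115:275,250:420]
cv2.imwrite('pics/za.png',cv2.resize(a,None,fx=4,fy=4,interpolation=cv2.INTER_CUBIC)[:600])
cv2.imwrite('pics/zb.png',cv2.resize(b,None,fx=3.7,fy=3.7,interpolation=cv2.INTER_CUBIC))
```

```text
(no output)
```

View pics/za.png

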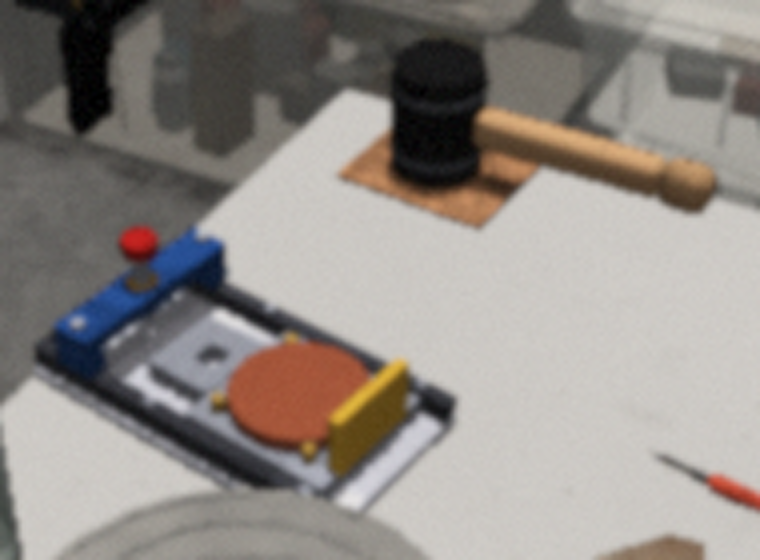

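View pics/zb.png

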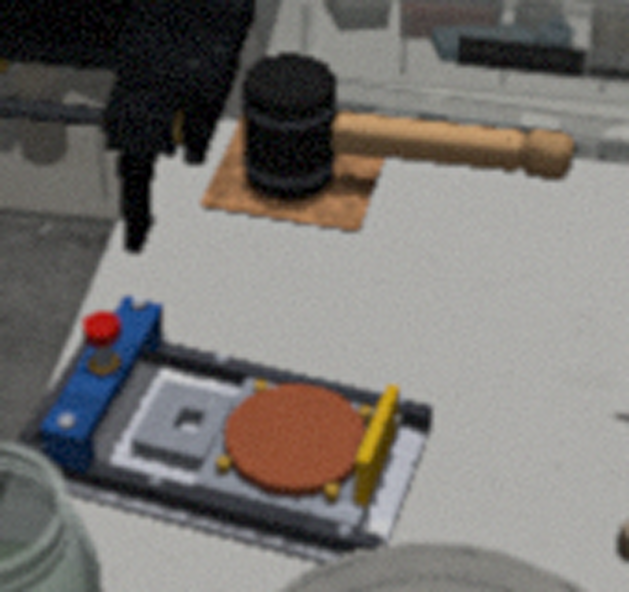

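```bash
cat > m.py <<'E'
from h import *
def cent(m):
    n,l,s,c=cv2.connectedComponentsWithStats(m.astype(np.uint8)); i=1+np.argmax(s[1:,4]); return c[i],s[i],l==i
def tri(rs):
    A=np.zeros((3,3));b=np.zeros(3)
    for c,r in rs:
        r=r/np.linalg.norm(r);P=np.eye(3)-np.outer(r,r);A+=P;b+=P@c
    x=np.linalg.solve(A,b);return x,[np.linalg.norm(np.cross(x-c,r/np.linalg.norm(r))) for c,r in rs]
E
python3 - <<'E'
from m import *
rs={}
for n in('scene0','side0','wrist0'):
    d=load(n);h=cv2.cvtColor(d['pixels'],cv2.COLOR_BGR2HSV).astype(int);H,S,V=h[...,0],h[...,1],h[...,2]
    P=cloud(d);X=P
    roi=(X[...,0]>.45)&(X[...,0]<.95)&(X[...,1]>-.45)&(X[...,1]<.3)&(d['depth']>0)
    print(n)
    red=((H<5)|(H>174))&(S>190)&(V>120)&roi
    yel=(H>18)&(H<30)&(S>150)&(V>90)&roi&(X[...,2]>.015)&(X[...,2]<.09)
    blue=(H>100)&(H<120)&(S>150)&roi&(X[...,2]>.045)&(X[...,2]<.06)
    cork=(H>5)&(H<20)&(S>80)&roi&(X[...,2]<.009)&(X[...,1]<-.1)
    hand=(H>8)&(H<25)&(S>60)&roi&(X[...,2]>.035)&(X[...,2]<.09)&(X[...,1]<-.05)
    head=(V<70)&roi&(X[...,2]>.076)&(X[...,2]<.095)&(X[...,1]<-.05)
    for k,m in dict(red=red,yel=yel,blue=blue,cork=cork,hand=hand,head=head).items():
        if m.sum()<15: print(k,'none');continue
        c,s,mm=cent(m); Q=P[mm]
        print(k,c.round(1),s,'med',np.median(Q,0).round(4),'min',np.percentile(Q,3,axis=0).round(4),'max',np.percentile(Q,97,axis=0).round(4))
        if len(Q)>60:
            r=cv2.minAreaRect((Q[:,:2]*1000).astype(np.float32)); print('   rect',r)
E
```

```text
scene0
red [264.1 199.8] [261 197   7   6  33] med [ 0.6523 -0.0918  0.0799] min [ 0.6445 -0.0998  0.0783] max [ 0.6596 -0.0845  0.0812]
yel [321.1 243.5] [313 231  18  27 258] med [ 0.4957 -0.0627  0.0472] min [ 0.4905 -0.0934  0.0259] max [ 0.5067 -0.0411  0.058 ]
   rect ((502.3288879394531, -81.61671447753906), (26.28864097595215, 82.7013168334961), 4.573123931884766)
blue [264.7 212.5] [244 198  41  30 315] med [ 0.649  -0.0809  0.0496] min [ 0.6344 -0.1384  0.0458] max [ 0.6673 -0.038   0.0515]
   rect ((651.6655883789062, -90.31199645996094), (108.53472900390625, 26.884002685546875), 81.4658203125)
cork [340.  185.5] [315 173  49  23 417] med [ 0.5678 -0.319   0.0027] min [ 0.5383 -0.3697  0.0007] max [ 0.6403 -0.2975  0.0067]
   rect ((588.960693359375, -336.6195068359375), (82.2712173461914, 106.15924072265625), 86.43629455566406)
hand [368.7 176.4] [346 166  47  22 440] med [ 0.5076 -0.3328  0.0514] min [ 0.4529 -0.3468  0.0378] max [ 0.5627 -0.3285  0.057 ]
   rect ((508.4414367675781, -340.2641296386719), (116.25196838378906, 25.860660552978516), 0.6157397031784058)
head 
[... 1619 characters left out ...]
 264] med [ 0.4995 -0.0696  0.0573] min [ 0.4934 -0.0974  0.0556] max [ 0.5048 -0.043   0.0586]
   rect ((499.0907897949219, -70.23528289794922), (58.80827713012695, 7.491858005523682), 81.50534057617188)
blue [330.4 230.2] [316 211  26  46 453] med [ 0.661  -0.0661  0.0506] min [ 0.6459 -0.0875  0.0494] max [ 0.6711 -0.0397  0.052 ]
   rect ((657.35205078125, -67.54013061523438), (60.9318733215332, 24.374006271362305), 81.75186157226562)
cork none
hand [205.3 236.7] [197 216  14  43 283] med [ 0.502  -0.0736  0.0489] min [ 0.4981 -0.0982  0.0358] max [ 0.5056 -0.0514  0.0578]
   rect ((501.510498046875, -75.5416488647461), (51.30681228637695, 6.677736282348633), 75.35216522216797)
head none
```

Run:
```python
from m import *
a=load('scene0');b=load('side0');w=load('wrist0')
print('pin',onz(a,264.3,199.6,.081),onz(b,277.2,202.3,.081),tri([ray(a,264.3,199.6),ray(b,277.2,202.3)]))
for d in(a,b):
    h=cv2.cvtColor(d['pixels'],cv2.COLOR_BGR2HSV).astype(int);P=cloud(d)
    m=((h[...,0]<6)|(h[...,0]>174))&(h[...,1]>150)&(h[...,2]>90)&(abs(P[...,0]-.654)<.03)&(abs(P[...,1]+.091)<.03)
    print(cent(m)[:2])
print('mat scene');
for u,v in[(315,183.7),(350,196.7),(366,181)]: print(onz(a,u,v,.004))
print('mat side');
C=[onz(b,u,v,.004) for u,v in[(304.9,170.4),(347.3,177.2),(353.5,156.9),(313.5,147.4)]]
print(np.array(C),np.mean(C,0))
# head top circle via point cloud, handle sides
for d in(a,b):
    P=cloud(d);m=(abs(P[...,2]-.084)<.004)&(abs(P[...,0]-.594)<.05)&(abs(P[...,1]+.337)<.05)
    q=(P[m][:,:2]*1000).astype(np.float32);print('head',cv2.minEnclosingCircle(q),np.median(P[m][:,2]))
P=cloud(w)
i=dict(p=P[236,200]); print(i)
```

```text
pin [ 0.65133948 -0.09165033  0.081     ] [ 0.65342052 -0.09052263  0.081     ] (array([ 0.65530139, -0.09638484,  0.07601253]), [np.float64(0.00043090002531642085), np.float64(0.0004309000253163403)])
(array([264.26530612, 199.85714286]), array([260, 197,   9,   7,  49], dtype=int32))
(array([276.9245283 , 202.79245283]), array([273, 200,   9,   7,  53], dtype=int32))
mat scene
[ 0.64088314 -0.29859757  0.004     ]
[ 0.53559817 -0.29134803  0.004     ]
[ 0.52862509 -0.3773932   0.004     ]
mat side
[[ 0.64486851 -0.29655755  0.004     ]
 [ 0.53891443 -0.28974415  0.004     ]
 [ 0.53524823 -0.37415788  0.004     ]
 [ 0.64393197 -0.3961848   0.004     ]] [ 0.59074079 -0.33916109  0.004     ]
head ((591.6021118164062, -340.9696044921875), 31.5556640625) 0.08269294051029825
head ((596.4141845703125, -339.37066650390625), 31.1516170501709) 0.08335292983672735
{'p': array([ 0.49933784, -0.06918983,  0.0569987 ])}
```

>>> play_rows(targets="-1.25 -3.95 0 0 0 0 -1;-1.25 -3.95 0 0 0 0 -1;-1.25 -3.95 0 0 0 0 -1;-1.25 -3.95 0 0 0 0 -1;-1.25 -3.95 0 0 0 0 -1;0 0 0 0 0 0.172 -1;0 0 0 0 0 0.172 -1;0 0 0 0 0 0.172 -1;0 0 0 0 0 0.172 -1;0 0 0 0 0 0.172 -1;0 0 0 0 0 0.172 -1;0 0 0 0 0 0.172 -1;0 0 0 0 0 0.172 -1;0 0 0 0 0 0.172 -1;0 0 0 0 0 0.172 -1;0 0 0 0 0 0 -1", newtons=60)

```text
time: 2.15
position: [0.4431, -0.0645, 0.3991]
tool_rot: [3.125, -0.322, -0.015]
ft_force: [0.4, -0.7, -0.3]
grip_width: 0.004
```

Run:
```python
from m import *
from scipy.spatial.transform import Rotation as R
s=ctrl.get_state();print(s['time'],s['position'],s['ft_force'],s['joint_positions']);print(R.from_rotvec(s['tool_rot']).as_matrix().round(3))
d=grab('wrist','wrist1')
P=cloud(d);h=cv2.cvtColor(d['pixels'],cv2.COLOR_BGR2HSV).astype(int);H,S,V=h[...,0],h[...,1],h[...,2]
X=P;roi=(X[...,0]>.45)&(X[...,0]<.95)&(X[...,1]>-.45)&(X[...,1]<.3)
red=((H<6)|(H>174))&(S>190)&(V>120)&roi&(X[...,2]>.06)
yel=(H>18)&(H<30)&(S>150)&roi&(X[...,2]>.052)&(X[...,2]<.07)
blue=(H>100)&(H<120)&(S>150)&roi&(X[...,2]>.045)&(X[...,2]<.06)
for k,m in dict(red=red,yel=yel,blue=blue).items():
    if m.sum()<15: print(k,'none');continue
    c,st,mm=cent(m);Q=P[mm];print(k,c,st,np.median(Q,0),cv2.minAreaRect((Q[:,:2]*1000).astype(np.float32)))
    print(onz(d,*c,{'red':.082,'yel':.058,'blue':.051}[k]))
```

```text
2.15 [ 0.44314942 -0.06453482  0.39910693] [ 0.39041778 -0.71594099 -0.29743406] [ 0.20263921 -0.09855886 -0.10968204  1.92404173 -0.01084243  1.32506536
 -1.67988425]
[[ 0.979 -0.204 -0.01 ]
 [-0.204 -0.979  0.001]
 [-0.009  0.001 -1.   ]]
red none
yel [313.70919881 129.39762611] [289 125  54  10 337] [ 0.49925552 -0.06819493  0.05737618] ((498.8172607421875, -70.42141723632812), (58.128353118896484, 7.489837646484375), 82.01803588867188)
[ 0.49909604 -0.06863504  0.058     ]
blue none
```

View pics/wrist1.png

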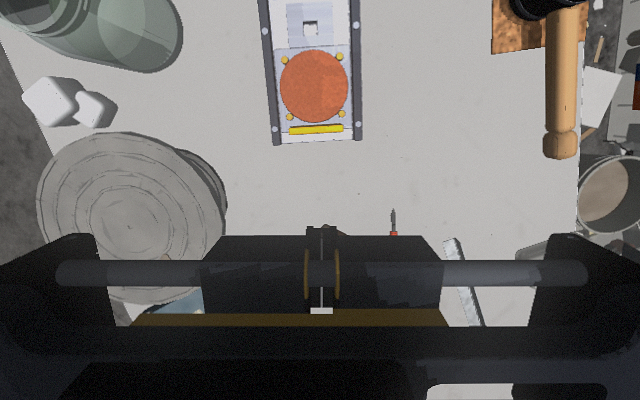

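>>> play_rows(targets="0 -0.35 3.6 0 -0.009 -0.063 -1;0 0 3.6 0 0 0 -1;0 0 3.6 0 0 0 -1;0 0 3.6 0 0 0 -1;0 0 2.8 0 0 0 -1;0 0 0 0 0 0 -1")

```text
time: 2.95
position: [0.4415, -0.0606, 0.2233]
tool_rot: [-3.135, 0.188, 0.025]
ft_force: [0.0, 0.2, 0.1]
grip_width: 0.007
```

```bash
cat > st.py <<'E'
from m import *
from scipy.spatial.transform import Rotation as R
s=ctrl.get_state();M=R.from_rotvec(s['tool_rot']).as_matrix()
print(s['time'],s['position'].round(4),'F',s['ft_force'].round(2),'w',s['grip_width']);print(M.round(3),np.degrees(np.arctan2(M[1,0],M[0,0])),s['joint_positions'].round(2))
def tool(target): # cm in tool axes
    print('tool shift cm',(M.T@(np.array(target)-s['position'])*100).round(2))
E
python3 -c "
from st import *
tool([.485,-.067,.218])
grab('side','side1')"
```

```text
2.95 [ 0.4415 -0.0606  0.2233] F [0.02 0.16 0.05] w 0.006995302619819627
[[ 0.993 -0.119 -0.016]
 [-0.119 -0.993  0.002]
 [-0.016  0.    -1.   ]] -6.849372234691651 [ 0.19  0.08 -0.12  2.13  0.01  0.95 -1.62]
tool shift cm [4.4  0.12 0.46]
```

>>> play_rows(targets="1.5 0.1 0.5 0 0.016 0.02 -1;1.5 0 0 0 0 0 -1;0.8 0 0 0 0 0 -1;0.8 0 0 0 0 0 -1;0.8 0 0 0 0 0 -1;0.8 0 0 0 0 0 -1")

```text
time: 3.75
position: [0.5086, -0.0708, 0.2229]
tool_rot: [3.133, -0.219, 0.01]
ft_force: [-3.1, -0.4, 2.2]
grip_width: 0.007
```

```bash
python3 -c "
from st import *
tool([.53,-.0735,.218])"
```

```text
3.75 [ 0.5086 -0.0708  0.2229] F [-3.11 -0.43  2.15] w 0.007499192254121391
[[ 0.99  -0.139  0.006]
 [-0.139 -0.99  -0.001]
 [ 0.006  0.    -1.   ]] -8.013033638864128 [ 0.19  0.21 -0.11  1.99  0.03  0.95 -1.65]
tool shift cm [ 2.16 -0.04  0.5 ]
```

>>> play_rows(targets="0.8 0 0 0 0 0 -1;0.6 0 0 0 0 0 -1;0.5 0 0 0 0 0 -1;0.3 0 0 0 0 0 -1")

```text
time: 4.25
position: [0.5319, -0.0743, 0.2229]
tool_rot: [3.133, -0.219, 0.009]
ft_force: [-3.0, 0.6, 1.1]
grip_width: 0.009
```

>>> play_rows(targets="0.4 0 0 0 0 0 -1;0.4 0 0 0 0 0 -1")

```text
time: 4.5
position: [0.5358, -0.0748, 0.2219]
tool_rot: [3.134, -0.22, -0.017]
ft_force: [-13.6, 1.9, 9.9]
grip_width: 0.004
```

>>> play_rows(targets="0.5 0 0 0 0 0 -1;0.3 0 0 0 0 0 -1")

```text
time: 4.75
position: [0.5388, -0.075, 0.2207]
tool_rot: [-3.133, 0.22, 0.046]
ft_force: [-7.6, 0.0, 4.9]
grip_width: 0.001
```

Run:
```python
from st import *
print('tip',s['position']+M[:,2]*.182)
d=grab('side','side2');a=grab('scene','scene2');w=grab('wrist','wrist2')
P=cloud(w);h=cv2.cvtColor(w['pixels'],cv2.COLOR_BGR2HSV).astype(int);H,S,V=h[...,0],h[...,1],h[...,2]
X=P;roi=(X[...,0]>.45)&(X[...,0]<.95)&(X[...,1]>-.45)&(X[...,1]<.3)
for k,m,z in [('red',((H<6)|(H>174))&(S>190)&(V>120)&roi&(X[...,2]>.06),.082),('yel',(H>18)&(H<30)&(S>150)&roi&(X[...,2]>.05)&(X[...,2]<.07),.058),('blue',(H>100)&(H<120)&(S>150)&roi&(X[...,2]>.045)&(X[...,2]<.06),.051)]:
    if m.sum()<15: print(k,'none');continue
    c,st_,mm=cent(m);Q=P[mm];print(k,c,st_,np.median(Q,0),cv2.minAreaRect((Q[:,:2]*1000).astype(np.float32)),onz(w,*c,z))
o=np.hstack([cv2.resize(w['pixels'][0:300,170:470],(400,400)),cv2.resize(d['pixels'][150:300,240:390],(400,400))])
cv2.imwrite('pics/z2.png',o)
```

```text
4.75 [ 0.5388 -0.075   0.2207] F [-7.63  0.02  4.87] w 0.0009998450849612115
[[ 0.99  -0.14  -0.029]
 [-0.14  -0.99   0.003]
 [-0.029  0.001 -1.   ]] -8.031396984675602 [ 0.18  0.28 -0.1   1.9   0.03  1.   -1.65]
tip [ 0.53351584 -0.07456204  0.03880794]
red [326.20171674   5.28111588] [303   0  47  15 466] [ 0.64578084 -0.09239984  0.08033388] ((645.5737915039062, -92.30148315429688), (16.305801391601562, 4.802438735961914), 81.16329193115234) [ 0.64528953 -0.09234172  0.082     ]
yel [322.45245494 228.28589186] [ 268  220  111   19 1609] [ 0.54987333 -0.07756648  0.0569534 ] ((548.3062744140625, -77.9399185180664), (59.12691116333008, 8.165233612060547), 81.7667465209961) [ 0.55069627 -0.0779754   0.058     ]
blue [328.67025805  20.66919393] [ 200    0  251   42 7518] [ 0.64815425 -0.10161251  0.05063224] ((648.7644653320312, -92.8989028930664), (112.76651763916016, 16.45362663269043), 81.68171691894531) [ 0.64786439 -0.09436864  0.051     ]
```

View pics/z2.png

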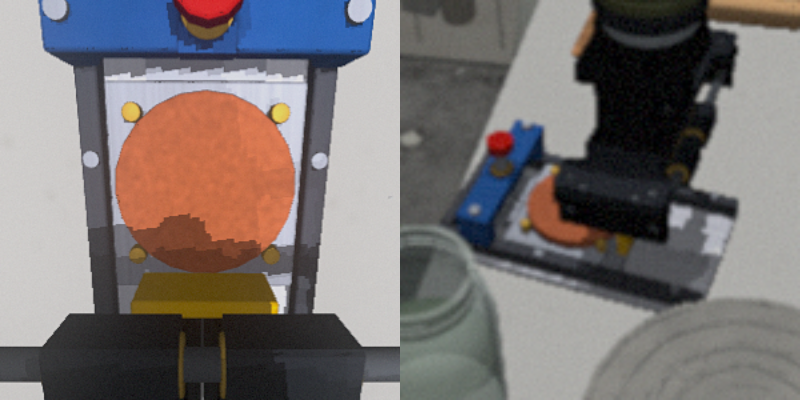

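>>> play_rows(targets="0 0 0 0 0.025 0 -1;0.2 0 0 0 0.02 0 -1")

```text
time: 5.15
position: [0.5349, -0.0744, 0.2191]
tool_rot: [3.132, -0.22, -0.008]
ft_force: [-16.7, 1.7, 11.7]
grip_width: 0.004
```

```bash
python3 -c "
from st import *
print('tip',s['position']+M[:,2]*.182)"
```

```text
5.15 [ 0.5349 -0.0744  0.2191] F [-16.65   1.72  11.68] w 0.003674187793811058
[[ 0.99  -0.14  -0.005]
 [-0.14  -0.99  -0.001]
 [-0.005  0.002 -1.   ]] -8.033349876468977 [ 0.18  0.27 -0.1   1.92  0.04  0.96 -1.65]
tip [ 0.53391887 -0.0746025   0.03712147]
```

>>> play_rows(targets="-2 0 0 0 0 0 -1;-2 0 -2 0 0 0 -1;0 0 -4 0 0 0 -1;0 0 -4 0 0 -0.07 -1;0 4 -3 0 0 -0.07 0;0 6 0 0 0 0 1;0 6 0 0 0 0 1;0 6 0 0 0 0 1;0 4 0 0 0 0 1;0 0 0 0 0 0 1")

```text
time: 6.4
position: [0.4994, -0.336, 0.3598]
tool_rot: [3.129, 0.018, 0.035]
ft_force: [0.1, 0.7, 1.0]
grip_width: 0.602
```

```bash
cat > me.py <<'E'
from st import *
import sys
def meas(tag):
    w=grab('wrist',tag);P=cloud(w);h=cv2.cvtColor(w['pixels'],cv2.COLOR_BGR2HSV).astype(int);H,S,V=h[...,0],h[...,1],h[...,2]
    X=P;roi=(X[...,0]>.3)&(X[...,0]<.95)&(X[...,1]>-.5)&(X[...,1]<.3)
    for k,m in [('red',((H<6)|(H>174))&(S>190)&(V>120)&roi&(X[...,2]>.05)),('yel',(H>18)&(H<30)&(S>150)&roi&(X[...,2]>.052)&(X[...,2]<.07)),('blue',(H>100)&(H<120)&(S>150)&roi&(X[...,2]>.045)&(X[...,2]<.06)),
      ('cork',(H>5)&(H<22)&(S>70)&roi&(X[...,2]<.012)),('hand',(H>8)&(H<25)&(S>60)&roi&(X[...,2]>.045)),('head',(V<80)&roi&(X[...,2]>.077)&(X[...,2]<.093)&(X[...,1]<-.1))]:
        if m.sum()<15: print(k,'none');continue
        c,st_,mm=cent(m);Q=P[mm];print(k,c.round(1),st_,np.median(Q,0).round(4),np.round(np.array(sum([list(np.atleast_1d(q)) for q in cv2.minAreaRect((Q[:,:2]*1000).astype(np.float32))],[])),1))
    return w
if __name__=='__main__': meas(sys.argv[1])
E
python3 me.py wrist3
```

```text
6.4 [ 0.4994 -0.336   0.3598] F [0.13 0.7  0.95] w 0.6018002573088191
[[ 1.     0.011  0.022]
 [ 0.012 -1.    -0.012]
 [ 0.022  0.012 -1.   ]] 0.6635708231049183 [ 0.46  0.23  0.1   1.65 -0.03  1.23 -0.99]
red [12.2  5.3] [ 7  4 11  5 20] [ 0.6619 -0.0921  0.081 ] [661.7 -91.3   2.   10.8   9.3]
yel [ 56.4 146.7] [ 22 139  63  16 348] [ 0.5478 -0.0831  0.0571] [548.  -78.5  58.5   7.9  82.2]
blue [84.  32.4] [  37   12   78   41 1416] [ 0.6508 -0.123   0.0507] [ 650.4 -116.1   68.    24.5   81.4]
cork [337.  107.4] [ 281   51  105  108 5111] [ 0.5819 -0.3733  0.0036] [ 590.1 -351.2  109.9  109.8   86.3]
hand [401.  318.3] [ 230  307  319   20 4505] [ 0.5245 -0.3619  0.2758] [ 509.9 -350.5  105.5   82.    50.7]
head [326.8  95.7] [ 290   60   71   74 3698] [ 0.5956 -0.3435  0.0836] [ 594.2 -341.9   59.8   59.1   30.1]
```

View pics/wrist3.png

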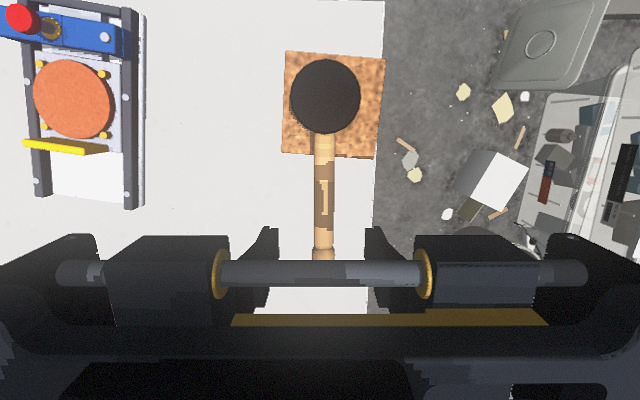

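The wrist view shows the mallet head at (327,96) on the mat (335,105), with the handle running straight down at u≈324 between the open fingers. The carriage reads home, with the yellow plate at x≈0.548. Next I'll measure the handle line.

Run:
```python
from st import *
w=load('wrist3');P=cloud(w)
m=(abs(P[...,2]-.056)<.006)&(P[...,0]>.45)&(P[...,0]<.56)&(abs(P[...,1]+.342)<.03)
Q=P[m];print(m.sum(),np.median(Q,0))
for x in np.arange(.46,.56,.015):
    q=Q[abs(Q[:,0]-x)<.005]
    if len(q)>5: print(x,q[:,1].min(),q[:,1].max(),q[:,2].max())
tool([.514,-.3412,.208])
```

```text
6.45 [ 0.5    -0.3339  0.3597] F [ 1.29 -0.15  1.52] w 0.6496748078743658
[[ 1.     0.014  0.022]
 [ 0.014 -1.    -0.01 ]
 [ 0.022  0.011 -1.   ]] 0.8102914886153108 [ 0.46  0.23  0.1   1.65 -0.03  1.23 -0.99]
2152 [ 0.50916219 -0.3425008   0.05577109]
0.46 -0.3533519778406586 -0.332727160218624 0.05795281289522253
0.47500000000000003 -0.3529472347362217 -0.3326464979315922 0.05819925955871361
0.49000000000000005 -0.3536383372090301 -0.3325577245684062 0.05838638721227846
0.5050000000000001 -0.3533544550209236 -0.332487585661481 0.05811592729170294
0.52 -0.3530124358301911 -0.33241116742256704 0.05798239424154236
0.5350000000000001 -0.3526670635302612 -0.33232575673744374 0.05829404506076355
0.55 -0.3533479912875838 -0.33225653718913123 0.0579691540701655
tool shift cm [ 1.05  0.59 15.21]
```

>>> play_rows(targets="1.4 0.9 0 0.01 -0.022 0 1;0 0 4 0 0 0 1;0 0 4 0 0 0 1;0 0 3 0 0 0 1;0 0 0 0 0 0 1")

```text
time: 7.08
position: [0.5204, -0.3339, 0.2496]
tool_rot: [-3.14, -0.042, -0.015]
ft_force: [-0.3, 0.2, 0.2]
grip_width: 0.991
```

```bash
python3 -c "
from st import *
tool([.514,-.3427,.208])"
```

```text
7.075 [ 0.5204 -0.3339  0.2496] F [-0.29  0.17  0.16] w 0.9914621006080313
[[ 1.     0.027  0.009]
 [ 0.027 -1.     0.001]
 [ 0.009 -0.001 -1.   ]] 1.5376258651999137 [ 0.46  0.37  0.08  1.71 -0.04  1.05 -0.99]
tool shift cm [-0.7   0.86  4.15]
```

>>> play_rows(targets="-0.6 0.9 0 0 -0.008 0.02 1;0 0 2 0 0 0 1;0 0 2 0 0 0 1;0 0 0 0 0 0 1")

```text
time: 7.58
position: [0.5165, -0.3435, 0.2121]
tool_rot: [3.139, 0.011, 0.013]
ft_force: [-0.0, 0.9, -0.2]
grip_width: 0.999
```

```bash
python3 -c "
from st import *
tool([.514,-.3427,.208])"
```

```text
7.575 [ 0.5165 -0.3435  0.2121] F [-0.01  0.93 -0.24] w 0.9986384364542901
[[ 1.     0.007  0.008]
 [ 0.007 -1.    -0.003]
 [ 0.008  0.003 -1.   ]] 0.3948618457335863 [ 0.47  0.41  0.09  1.74 -0.05  0.99 -0.99]
tool shift cm [-0.25 -0.08  0.41]
```

>>> play_rows(targets="0 -0.05 0.35 0 -0.008 0 1;0 0 0 0 0 0 -1;0 0 0 0 0 0 -1;0 0 0 0 0 0 -1;0 0 0 0 0 0 -1;0 0 0 0 0 0 -1;0 0 0 0 0 0 -1;0 0 0 0 0 0 -1", newtons=60)

```text
time: 8.57
position: [0.5175, -0.3434, 0.2111]
tool_rot: [3.137, 0.011, 0.006]
ft_force: [-0.8, 0.4, 0.8]
grip_width: 0.289
```

```bash
python3 -c "
from me import *
meas('wrist4')"
```

```text
8.575 [ 0.5175 -0.3434  0.2111] F [-0.76  0.4   0.82] w 0.2893051787074707
[[ 1.     0.007  0.004]
 [ 0.007 -1.    -0.005]
 [ 0.004  0.005 -1.   ]] 0.38961733886981875 [ 0.47  0.42  0.09  1.73 -0.04  0.99 -0.99]
red none
yel none
blue none
cork [395.2 118.9] [ 340   25   92  183 6792] [ 0.5883 -0.3933  0.0036] [ 587.9 -382.2   48.1  109.8   87. ]
hand [341.2 315.2] [ 177  287  319   40 5696] [ 0.5406 -0.3482  0.1258] [ 533.3 -344.7   70.9   95.6   54.9]
head [318.  103.8] [  234    17   165   174 21567] [ 0.5965 -0.3425  0.0836] [ 594.6 -341.8   60.1   60.    83.1]
```

View pics/wrist4.png

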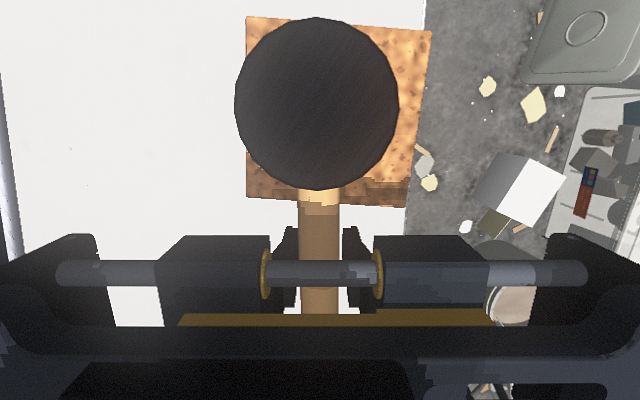

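>>> play_rows(targets="0 0 -2 0 0 0 -1;0 0 -4 0 0 0 -1;0 0 -4 0 0 0 -1;0 0 -4 0 0 0 -1;0 0 0 0 0 0 -1;0 0 0 0 0 0 -1")

```text
time: 9.38
position: [0.5149, -0.3419, 0.355]
tool_rot: [3.14, 0.011, -0.007]
ft_force: [-0.0, 0.6, -3.4]
grip_width: 0.248
```

Run:
```python
from st import *
tool([.5765,-.093,.34])
w=load('wrist4')
C=np.array([onz(w,u,v,.004) for u,v in[(247,198),(406,208),(431,30),(247,16)]]);print(C,C.mean(0))
w0=load('wrist0');print('jar rim',[onz(w0,u,v,.153) for u,v in[(270,78),(372,78),(320,22),(320,134)]])
d=grab('side','side4');a=grab('wrist','wrist5')
P=cloud(a);V=a['pixels'].max(-1)
m=(V<80)&(P[...,2]>.15)&(P[...,2]<.26)&(P[...,0]>s['position'][0]+.035)
c,b,mm=cent(m);Q=P[mm];print(c,b,np.percentile(Q,[3,50,97],axis=0),cv2.minAreaRect((Q[:,:2]*1000).astype(np.float32)))
```

```text
9.375 [ 0.5149 -0.3419  0.355 ] F [-0.04  0.58 -3.36] w 0.24776157642463195
[[ 1.     0.007 -0.004]
 [ 0.007 -1.    -0.001]
 [-0.004  0.001 -1.   ]] 0.38399481747567443 [ 0.46  0.28  0.1   1.61 -0.03  1.26 -1.  ]
tool shift cm [  6.33 -24.85   1.44]
[[ 0.53838056 -0.29437485  0.004     ]
 [ 0.53188393 -0.40262864  0.004     ]
 [ 0.64102556 -0.40781414  0.004     ]
 [ 0.64729068 -0.30110306  0.004     ]] [ 0.58964519 -0.35148017  0.004     ]
jar rim [array([0.61046617, 0.10128444, 0.153     ]), array([0.68654275, 0.10131185, 0.153     ]), array([0.6477888 , 0.13844623, 0.153     ]), array([0.64773672, 0.06032799, 0.153     ])]
[320.59695906 102.22156725] [  236    17   165   173 21375] [[ 0.56649326 -0.36638882  0.22519352]
 [ 0.5938312  -0.34169124  0.22675478]
 [ 0.61731855 -0.31730061  0.22801906]] ((591.4735717773438, -340.86090087890625), (60.509765625, 59.90110397338867), 9.427586555480957)
```

View pics/side4.png

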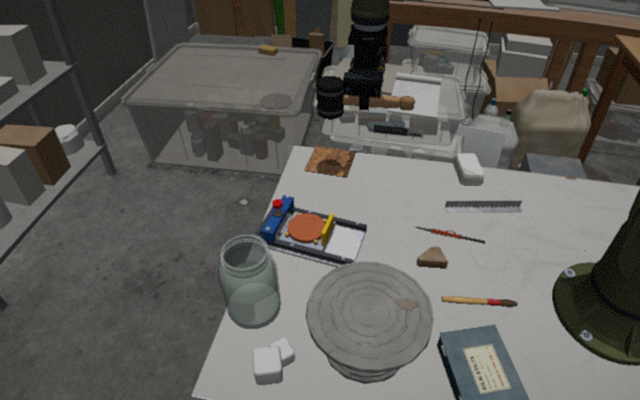

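>>> play_rows(targets="0.8 -3 0 0 0 0 -1;1.3 -5 0 0 0 0 -1;1.3 -5 0 0 0 0 -1;1.3 -5 0 0 0 0 -1;1 -4 0 0 0 0 -1;0.4 -2 0 0 0 0 -1;0 0 0 0 0 0 -1;0 0 0 0 0 0 -1")

```text
time: 10.48
position: [0.5726, -0.0959, 0.3401]
tool_rot: [-3.138, -0.004, 0.042]
ft_force: [-0.3, -1.1, -3.8]
grip_width: 0.252
```

Run:
```python
from st import *
tool([.5765,-.093,.34])
a=grab('wrist','wrist6');d=grab('side','side6');e=grab('scene','scene6')
P=cloud(a);V=a['pixels'].max(-1)
m=(V<80)&(P[...,2]>.15)&(P[...,2]<.28)&(P[...,0]>s['position'][0]+.035)
c,b,mm=cent(m);Q=P[mm];print(c,b,np.percentile(Q,[3,50,97],axis=0),cv2.minAreaRect((Q[:,:2]*1000).astype(np.float32)))
o=np.hstack([cv2.resize(e['pixels'][80:280,200:400],(400,400)),cv2.resize(d['pixels'][100:300,220:420],(400,400))])
cv2.imwrite('pics/z6.png',o)
```

```text
10.475 [ 0.5726 -0.0959  0.3401] F [-0.3  -1.13 -3.77] w 0.25168489852041204
[[ 1.     0.003 -0.027]
 [ 0.003 -1.     0.003]
 [-0.027 -0.003 -1.   ]] 0.1615814977018154 [ 0.17  0.23 -0.05  1.7   0.01  1.24 -1.46]
tool shift cm [ 0.39 -0.29 -0.  ]
[318.4287911  102.74885803] [  237    16   164   174 22111] [[ 0.62098295 -0.11980691  0.20801413]
 [ 0.6480392  -0.09440443  0.20982267]
 [ 0.67180629 -0.0693216   0.21134176]] ((645.8241577148438, -94.28388977050781), (60.596168518066406, 59.60693359375), 8.850356101989746)
```

View pics/z6.png

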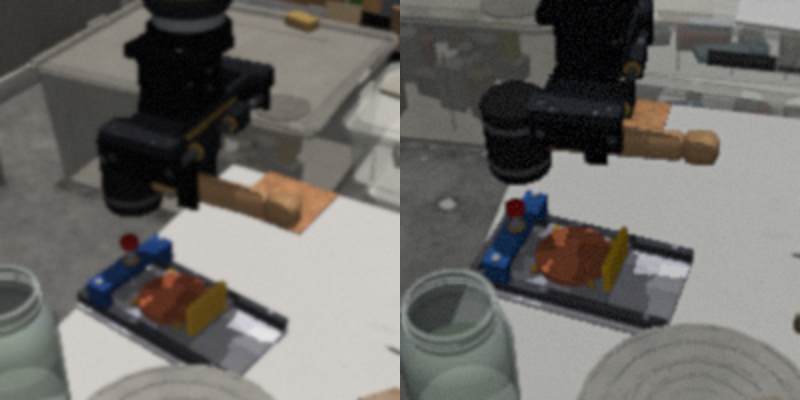

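>>> play_rows(targets="0.5 -0.25 0 0 0.02 0 -1;0 0 0 0 0.007 0 -1;0 0 0 0 0 0 -1")

```text
time: 11.0
position: [0.5778, -0.0959, 0.3408]
tool_rot: [-3.139, 0.003, -0.006]
ft_force: [-0.7, 0.5, -3.1]
grip_width: 0.25
```

```bash
cat > hd.py <<'E'
from st import *
def head(tag):
    a=grab('wrist',tag)
    P=cloud(a);V=a['pixels'].max(-1);p=s['position']
    m=(V<80)&(abs(P[...,2]-(p[2]-.128))<.02)&(P[...,0]>p[0]+.035)&(P[...,0]<p[0]+.12)
    c,b,mm=cent(m);Q=P[mm];r=cv2.minAreaRect((Q[:,:2]*1000).astype(np.float32))
    A=np.c_[Q[:,:2]-Q[:,:2].mean(0),np.ones(len(Q))];f=np.linalg.lstsq(A,Q[:,2],rcond=None)[0]
    print('head',r,'z',np.median(Q[:,2]),'slope',f[:2].round(3)); return a
E
python3 - <<'E'
from hd import *
head('wrist7'); tool([.5765,-.093,.34])
E
```

```text
11.0 [ 0.5778 -0.0959  0.3408] F [-0.67  0.46 -3.06] w 0.24963856422390146
[[ 1.    -0.002  0.004]
 [-0.002 -1.     0.003]
 [ 0.004 -0.003 -1.   ]] -0.11466965112356023 [ 0.17  0.22 -0.05  1.7   0.01  1.21 -1.46]
head ((655.2959594726562, -94.73505401611328), (60.762123107910156, 59.99956512451172), 8.147984504699707) z 0.21295059971927066 slope [-0.004  0.005]
tool shift cm [-0.13 -0.29  0.08]
```

>>> play_rows(targets="-0.15 -0.25 3 0 0 0 -1;0 0 4.5 0 0 0 -1;0 0 -3 0 0 0 -1;0 0 -4 0 0 0 -1;0 0 0 0 0 0 -1")

```text
time: 11.68
position: [0.5766, -0.0934, 0.3362]
tool_rot: [-3.139, 0.003, -0.008]
ft_force: [0.8, 0.1, -4.2]
grip_width: 0.247
```

```bash
cat > pin.py <<'E'
from hd import *
def pin(t):
    d=grab('side','side'+t);a=grab('scene','scene'+t)
    rs=[]
    for d_ in(a,d):
        h=cv2.cvtColor(d_['pixels'],cv2.COLOR_BGR2HSV).astype(int);P=cloud(d_)
        m=((h[...,0]<6)|(h[...,0]>174))&(h[...,1]>150)&(h[...,2]>40)&(abs(P[...,0]-.654)<.03)&(abs(P[...,1]+.091)<.03)
        c,b,mm=cent(m);print('red',c.round(1),b,'z pct',np.percentile(P[mm][:,2],[5,50,95]).round(4))
    o=np.hstack([cv2.resize(a['pixels'][80:280,200:400],(400,400)),cv2.resize(d['pixels'][100:300,220:420],(400,400))])
    cv2.imwrite(f'pics/z{t}.png',o)
E
python3 - <<'E'
from pin import *
head('wrist8');pin('8')
E
```

```text
11.675 [ 0.5766 -0.0934  0.3362] F [ 0.79  0.12 -4.21] w 0.24701027266238465
[[ 1.    -0.002  0.005]
 [-0.002 -1.     0.003]
 [ 0.005 -0.003 -1.   ]] -0.11792514590059562 [ 0.16  0.22 -0.06  1.71  0.01  1.2  -1.47]
head ((652.9094848632812, -93.16529846191406), (60.04830551147461, 60.52938461303711), 84.84429168701172) z 0.21148944741617876 slope [0.032 0.002]
red [265.  208.1] [261 205   9   7  51] z pct [0.0551 0.0603 0.0618]
red [277.6 210.6] [273 207  10   9  69] z pct [0.0548 0.0605 0.0627]
```

View pics/z8.png

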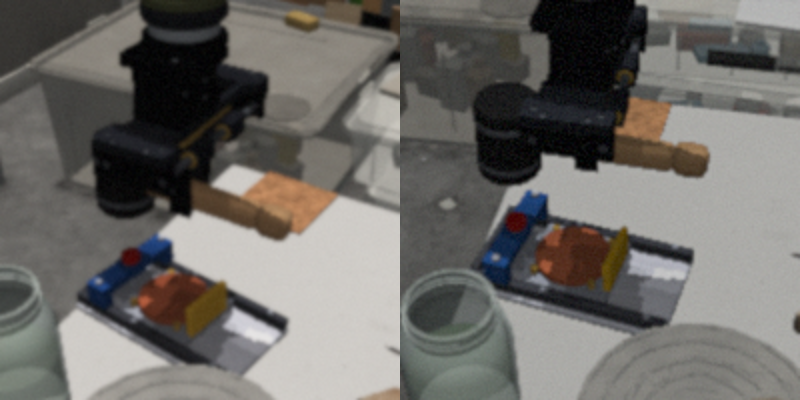

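The pin reads down: its top went from 0.080 to about 0.0605. The mallet slipped about 1.8° in the grip. I'll level it and tap once more to be sure the pin is fully seated.

>>> play_rows(targets="0 0 0 0 -0.03 0 -1;0 0 0 0 0 0 -1;0 0 3 0 0 0 -1;0 0 4.8 0 0 0 -1;0 0 -3 0 0 0 -1;0 0 -4 0 0 0 -1;0 0 0 0 0 0 -1")

```text
time: 12.7
position: [0.5736, -0.0931, 0.3172]
tool_rot: [-3.136, 0.003, 0.071]
ft_force: [-0.0, -0.3, -3.6]
grip_width: 0.25
```

Run:
```python
from pin import *
head('wrist9');pin('9')
```

```text
12.7 [ 0.5736 -0.0931  0.3172] F [-0.01 -0.28 -3.56] w 0.24968287609290468
[[ 0.999 -0.002 -0.045]
 [-0.002 -1.     0.005]
 [-0.045 -0.005 -0.999]] -0.0994007200893283 [ 0.16  0.25 -0.05  1.72  0.01  1.22 -1.47]
head ((629.75341796875, -92.50997924804688), (60.13368606567383, 42.429264068603516), 89.5791015625) z 0.20625976336736532 slope [0.216 0.004]
red [265.1 208.1] [261 205   9   7  50] z pct [0.0547 0.0599 0.062 ]
red [277.4 210.6] [273 207  10   9  66] z pct [0.0551 0.0606 0.0622]
```

The pin pixels didn't change, so it was already fully down. I need to check the mallet's tilt.

Run:
```python
from h import *
o=np.hstack([cv2.resize(load('wrist9')['pixels'],(400,250)),cv2.resize(load('side9')['pixels'][75:200,220:420],(400,250))]);cv2.imwrite('pics/z9b.png',o)
```

```text
(no output)
```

View pics/z9b.png

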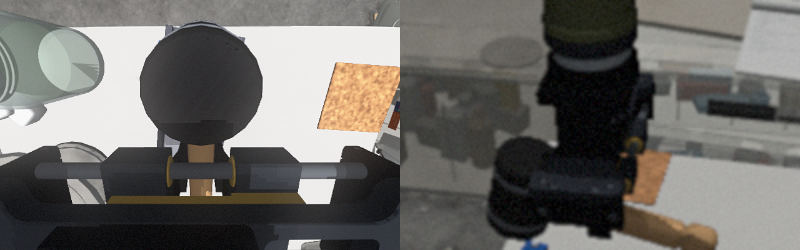

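>>> play_rows(targets="0 0 -3 0 0 0 -1;-0.5 2 -2 0 0 0 -1;-1 4 0 0 0 0 -1;-1 4.5 0 0 -0.03 0 -1;-1 4.5 0 0 -0.04 0 -1;-1 4.5 0 0 -0.04 0 -1;-1 3.5 0 0 -0.04 0 -1;-0.5 2 0 0 -0.04 0 -1;0 0 0 0 0 0 -1;0 0 0 0 0 0 -1")

```text
time: 14.1
position: [0.5109, -0.3469, 0.3493]
tool_rot: [-3.097, -0.008, 0.425]
ft_force: [-0.1, 0.6, -3.7]
grip_width: 0.248
```

```bash
sed -i 's/<.02)&(P/<.04)\&(P/; s/p\[0\]+.035/p[0]+.03/;s/p\[0\]+.12)/p[0]+.14)/' hd.py
python3 - <<'E'
from hd import *
a=head('wrist10');d=grab('side','side10')
tool([.513,-.3525,.33])
o=np.hstack([cv2.resize(a['pixels'],(400,250)),cv2.resize(d['pixels'][75:200,250:450],(400,250))]);cv2.imwrite('pics/z10.png',o)
E
```

```text
14.1 [ 0.5109 -0.3469  0.3493] F [-0.14  0.57 -3.7 ] w 0.24751149589357294
[[ 0.963  0.003 -0.27 ]
 [ 0.007 -1.     0.014]
 [-0.27  -0.016 -0.963]] 0.42763036525923986 [ 0.43  0.38  0.12  1.51  0.08  1.5  -1.04]
head ((556.9661254882812, -344.8451232910156), (32.17039489746094, 59.93525695800781), 0.0005900461692363024) z 0.22866132684880364 slope [-0.05   0.017]
tool shift cm [0.72 0.59 1.79]
```

View pics/z10.png

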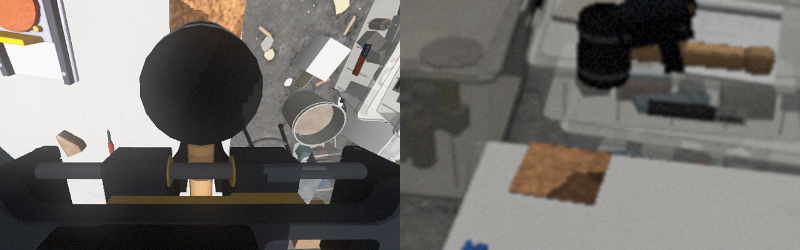

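```bash
cat > hd2.py <<'E'
from st import *
def head2(tag,new=True):
    a=grab('wrist',tag) if new else load(tag)
    P=cloud(a);V=a['pixels'].max(-1);g=s['position']+.164*M[:,2]
    v,u=np.mgrid[0:400,0:640]
    m=(V<80)&(abs(P[...,2]-(g[2]+.04))<.03)&(P[...,0]>g[0]+.035)&(P[...,0]<g[0]+.13)&(abs(P[...,1]-g[1])<.06)&(v<222)
    c,b,mm=cent(m);Q=P[mm]
    A=np.c_[Q[:,:2]-Q[:,:2].mean(0),np.ones(len(Q))];f=np.linalg.lstsq(A,Q[:,2],rcond=None)[0]
    res=Q[:,2]-A@f; Q=Q[abs(res)<.004];A=np.c_[Q[:,:2]-Q[:,:2].mean(0),np.ones(len(Q))];f=np.linalg.lstsq(A,Q[:,2],rcond=None)[0]
    r=cv2.minAreaRect((Q[:,:2]*1000).astype(np.float32))
    n=np.array([-f[0],-f[1],1]);n/=np.linalg.norm(n);top=np.array([r[0][0]/1000,r[0][1]/1000,f[2]])
    print('head',np.round(r[0],1),np.round(r[1],1),b,'ztop',f[2],'slope',f[:2].round(3),'foot centre',top-.08*n,'grasp',g)
    return a
E
python3 - <<'E'
from hd2 import *
head2('wrist10',False)
E
```

```text
14.2 [ 0.5109 -0.3468  0.3498] F [-0.35 -0.16 -3.48] w 0.24587256784535913
[[ 0.963  0.004 -0.27 ]
 [ 0.008 -1.     0.014]
 [-0.27  -0.015 -0.963]] 0.45241153812891316 [ 0.43  0.38  0.12  1.51  0.09  1.5  -1.04]
head [ 545.3 -344.8] [59.9 55.6] [  223    39   198   183 28785] ztop 0.22863197670925178 slope [-0.015  0.016] foot centre [ 0.54409281 -0.34359541  0.14865046] grasp [ 0.46666046 -0.34452987  0.19184091]
```

>>> play_rows(targets="1.7 0.2 1.8 -0.014 0.015 0 -1;1.7 0.2 1.8 0 0 0 -1;1.7 0.2 1.8 0 0 0 -1;1.7 0.2 1.8 0 0 0 -1;0 0 0 0 0 0 -1;0 0 0 0 0 0 -1")

```text
time: 14.95
position: [0.5628, -0.3486, 0.2596]
tool_rot: [-3.113, -0.025, 0.4]
ft_force: [-0.5, -1.3, -2.7]
grip_width: 0.249
```

Run:
```python
from hd2 import *
a=head2('wrist11');P=cloud(a);h=cv2.cvtColor(a['pixels'],cv2.COLOR_BGR2HSV).astype(int)
m=(h[...,0]>5)&(h[...,0]<22)&(h[...,1]>70)&(P[...,2]<.012)&(P[...,0]>.5)
Q=P[cent(m)[2]];print(cv2.minAreaRect((Q[:,:2]*1000).astype(np.float32)),Q.min(0),Q.max(0))
```

```text
14.95 [ 0.5628 -0.3486  0.2596] F [-0.46 -1.32 -2.71] w 0.24901765477529833
[[ 0.967  0.015 -0.253]
 [ 0.016 -1.     0.   ]
 [-0.252 -0.005 -0.968]] 0.9440317780466297 [ 0.41  0.53  0.1   1.48  0.07  1.37 -1.08]
head [ 599.3 -348. ] [55.4 60.8] [  223    40   197   182 28763] ztop 0.1396201482608505 slope [0.002 0.005] foot centre [ 0.59952436 -0.34768191  0.05962123] grasp [ 0.52141179 -0.34848225  0.1008841 ]
((579.8548583984375, -455.775146484375), (323.04644775390625, 112.48738861083984), 84.48152923583984) [ 0.50835434 -0.61798411 -0.75406366] [ 0.644893   -0.29728056  0.00648312]
```

View pics/wrist11.png

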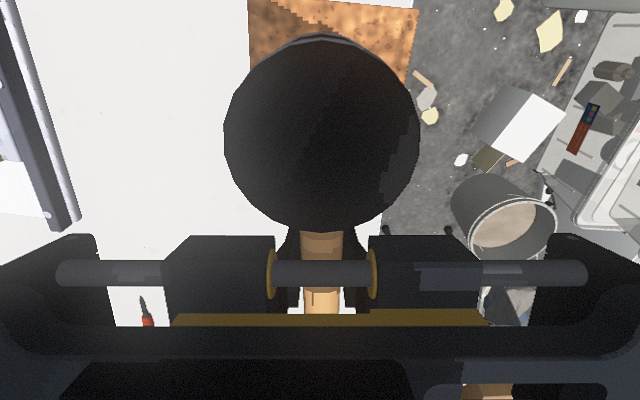

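>>> play_rows(targets="-0.6 0.35 0.2 0 0 0 -1;0.35 0 1.4 0 0 0 -1;0.35 0 1.4 0 0 0 -1;0.35 0 1.4 0 0 0 -1;0 0 0 0 0 0 -1;0 0 0 0 0 0 -1")

```text
time: 15.75
position: [0.5548, -0.3526, 0.214]
tool_rot: [-3.114, -0.023, 0.398]
ft_force: [0.4, 0.1, -3.3]
grip_width: 0.248
```

Run:
```python
from hd2 import *
a=head2('wrist12');d=grab('side','side12')
o=np.hstack([cv2.resize(a['pixels'],(400,250)),cv2.resize(d['pixels'][100:200,250:410],(400,250))]);cv2.imwrite('pics/z12.png',o)
```

```text
15.75 [ 0.5548 -0.3526  0.214 ] F [ 0.4   0.09 -3.31] w 0.2475529772616449
[[ 0.968  0.014 -0.251]
 [ 0.015 -1.     0.   ]
 [-0.251 -0.004 -0.968]] 0.8655287067775024 [ 0.42  0.56  0.1   1.52  0.07  1.28 -1.08]
head [ 591.4 -351.7] [55.7 59.9] [  223    40   197   182 28767] ztop 0.09411572011685002 slope [0.004 0.004] foot centre [ 0.59173829 -0.35145357  0.01411682] grasp [ 0.51359801 -0.35254949  0.05530746]
```

View pics/z12.png

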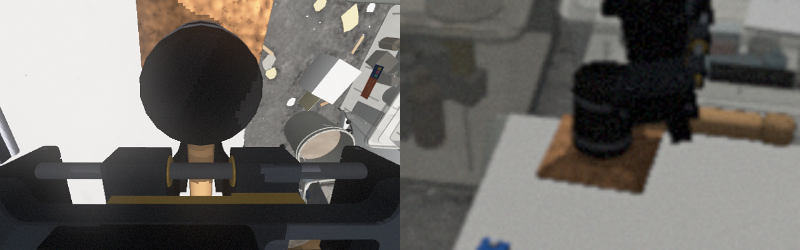

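>>> play_rows(targets="0.15 0 0.5 0 0 0 -1;0.1 0 0.4 0 0 0 -1;0 0 0 0 0 0 -1")

```text
time: 16.23
position: [0.5554, -0.3526, 0.2051]
tool_rot: [-3.115, -0.023, 0.395]
ft_force: [0.7, -0.3, -4.2]
grip_width: 0.248
```

>>> play_rows(targets="0.08 0 0.2 0 0 0 -1;0 0 0 0 0 0 -1")

```text
time: 16.48
position: [0.5558, -0.3528, 0.2038]
tool_rot: [-3.116, -0.023, 0.395]
ft_force: [0.4, -0.9, -3.1]
grip_width: 0.249
```

>>> play_rows(targets="0.05 0 0.15 0 0 0 -1;0 0 0 0 0 0 -1")

```text
time: 16.73
position: [0.5559, -0.3528, 0.2037]
tool_rot: [-3.116, -0.022, 0.395]
ft_force: [-0.3, 1.1, -1.3]
grip_width: 0.249
```

>>> play_rows(targets="0.05 0 0.15 0 0 0 -1;0 0 0 0 0 0 -1")

```text
time: 16.98
position: [0.5559, -0.3529, 0.2036]
tool_rot: [-3.116, -0.022, 0.395]
ft_force: [-0.6, 1.3, 1.0]
grip_width: 0.245
```

>>> play_rows(targets="0 0 0 0 0 0 -1;0 0 0 0 0 0 -0.4;0 0 0 0 0 0 -0.2;0 0 0 0 0 0 0.2;0 0 0 0 0 0 0.6;0 0 0 0 0 0 1;0 0 0 0 0 0 1;0 0 0 0 0 0 1;0 0 0 0 0 0 1", newtons=5)

```text
time: 18.1
position: [0.5567, -0.3534, 0.2031]
tool_rot: [3.116, 0.022, -0.391]
ft_force: [-0.2, 0.6, -0.5]
grip_width: 0.963
```

Run:
```python
from hd2 import *
a=head2('wrist13');cv2.imwrite('pics/z13.png',a['pixels'])
```

```text
18.1 [ 0.5567 -0.3534  0.2031] F [-0.2   0.6  -0.54] w 0.9629265947724004
[[ 0.969  0.014 -0.247]
 [ 0.014 -1.    -0.003]
 [-0.247 -0.001 -0.969]] 0.8187187217799143 [ 0.42  0.58  0.1   1.53  0.07  1.26 -1.08]
head [ 594.2 -352. ] [55.4 60.8] [  220    39   197   183 29044] ztop 0.08345024991933964 slope [-0.011 -0.001] foot centre [ 0.59333885 -0.35208042  0.00345541] grasp [ 0.51621194 -0.35377998  0.0442278 ]
```

View pics/z13.png

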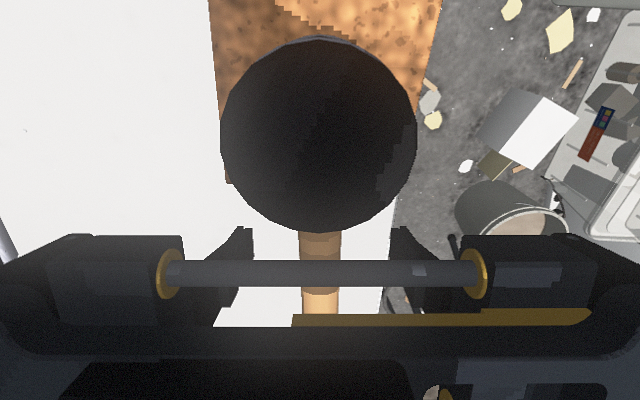

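The mallet is released and standing, with the fingers clear on both sides of the handle. I'll lift straight up and then level the tool.

>>> play_rows(targets="-0.3 0 -1 0 0 0 1;-0.6 0 -2 0 0 0 1;-1 0 -4 0 0 0 1;-1 0 -4 0 0 0 1;-1 0 -4 0 0.08 0 1;-1.5 0 -2 0 0.08 0 1;-1.5 0 0 0 0.08 0 1;0 0 0 0 0 0 1;0 0 0 0 0 0 1")

```text
time: 19.27
position: [0.5286, -0.3538, 0.401]
tool_rot: [3.136, 0.023, 0.01]
ft_force: [0.1, -0.3, -0.9]
grip_width: 0.998
```

Run:
```python
from me import *
w=meas('wrist14');d=grab('side','side14');a=grab('scene','scene14')
import pin
P=cloud(w)
o=np.hstack([cv2.resize(w['pixels'],(400,250)),cv2.resize(d['pixels'][120:300,210:410],(400,360))[:250]]);cv2.imwrite('pics/z14.png',d['pixels'])
pin.pin('15')
```

```text
19.275 [ 0.5286 -0.3538  0.401 ] F [ 0.12 -0.34 -0.89] w 0.9977681504601983
[[ 1.     0.015  0.007]
 [ 0.015 -1.    -0.006]
 [ 0.006  0.006 -1.   ]] 0.8489861180427507 [ 0.47  0.29  0.09  1.5  -0.03  1.34 -0.99]
red [67.3 53.8] [65 52  6  6 18] [ 0.6616 -0.0957  0.0618] [661.2 -95.8   4.3   7.   17.9]
yel [ 79.  163.5] [ 51 157  53  14 273] [ 0.5478 -0.0826  0.0573] [548.  -78.5  58.9   7.8  81.6]
blue [104.8  67.7] [ 70  51  60  34 960] [ 0.6507 -0.1241  0.0507] [ 650.2 -119.1   61.2   24.2   81.6]
cork [317.1 120.5] [ 274   78   92   95 4361] [ 0.6067 -0.3446  0.0036] [ 590.2 -351.2  109.6  109.3   86.3]
hand [455.3 318. ] [ 297  307  297   20 4167] [ 0.5527 -0.3927  0.3166] [ 558.  -380.8   96.7   46.7   57. ]
head [318.7 127.9] [ 289   98   59   61 2753] [ 0.5921 -0.3525  0.0836] [ 5.911e+02 -3.517e+02  5.950e+01  5.910e+01  5.000e-01]
red [264.8 207.4] [261 204   9   8  53] z pct [0.0558 0.0606 0.0625]
red [277.1 210. ] [273 206   9   9  67] z pct [0.0559 0.0609 0.0629]
```

View pics/wrist14.png

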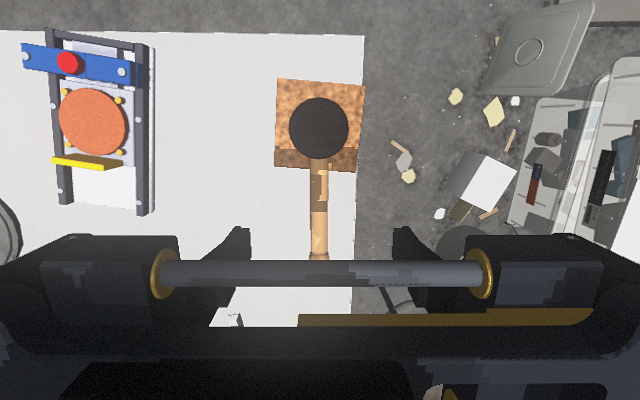

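View pics/z14.png

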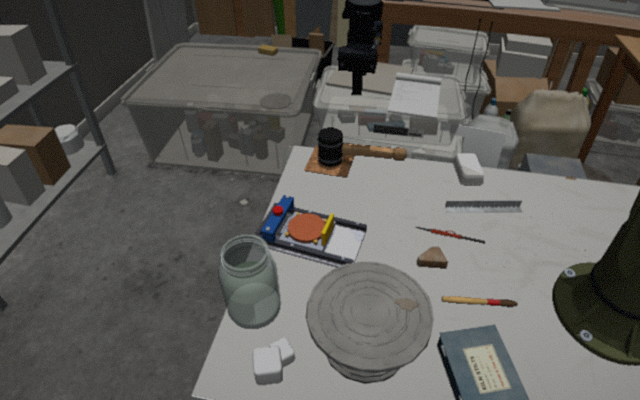

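Run:
```python
from m import *
def proj(d,X):
    c=d['R']@X+d['t'];q=c[:2]/c[2];q=q*(1+float(d['k1'])*(q@q));K=d['intrinsics'];return np.array([K[0,0]*q[0]+K[0,2],K[1,1]*q[1]+K[1,2]])
ims=[]
for n in('scene','side'):
    for t in('0','15'):
        d=load(n+t);h=cv2.cvtColor(d['pixels'],cv2.COLOR_BGR2HSV).astype(int);P=cloud(d)
        m=((h[...,0]<6)|(h[...,0]>174))&(h[...,1]>150)&(h[...,2]>90)&(abs(P[...,0]-.654)<.03)&(abs(P[...,1]+.091)<.03)
        c,b,mm=cent(m);Q=P[mm];print(n,t,c,b,np.percentile(Q[:,2],[50,80,90]), np.mean(np.sort(Q[:,2])[-30:]))
        y,x=int(c[1]),int(c[0]);ims.append(cv2.resize(d['pixels'][y-20:y+20,x-20:x+20],(380,280),interpolation=cv2.INTER_NEAREST))
    print([proj(d,np.array([.6535,-.0915,z])) for z in(.077,.058,.057)])
cv2.imwrite('pics/zp.png',np.vstack([np.hstack(ims[:2]),np.hstack(ims[2:])]))
d=load('wrist14');P=cloud(d)
print(P[45:62,60:76,2].round(4)[::2,::2])
```

```text
scene 0 [264.26530612 199.85714286] [260 197   9   7  49] [0.07960377 0.08023482 0.08066844] 0.08013201318743655
scene 15 [264.78571429 206.66666667] [261 204   9   6  42] [0.06086036 0.061801   0.0623256 ] 0.061391732741278106
[array([263.57173104, 200.82589551]), array([264.19783121, 207.76002739]), array([264.23034953, 208.11994358])]
side 0 [276.9245283  202.79245283] [273 200   9   7  53] [0.07991118 0.08074563 0.08121849] 0.08071049567580971
side 15 [276.96296296 209.24074074] [273 206   9   7  54] [0.06133629 0.06225736 0.06254245] 0.062098851543464756
[array([277.42925427, 203.45293054]), array([278.07746703, 210.37265196]), array([278.1111307 , 210.73132204])]
[[0.0138 0.0118 0.0087 0.01   0.009  0.0099 0.0222 0.0229]
 [0.0142 0.0108 0.0102 0.0094 0.0086 0.011  0.0237 0.0236]
 [0.0506 0.0509 0.049  0.051  0.0121 0.0113 0.0234 0.0223]
 [0.0502 0.061  0.0604 0.0614 0.059  0.0504 0.0491 0.05  ]
 [0.061  0.0616 0.0621 0.0627 0.0615 0.0611 0.0605 0.0574]
 [0.0624 0.0614 0.062  0.0621 0.0617 0.0624 0.0605 0.0613]
 [0.0626 0.0613 0.0609 0.0614 0.0624 0.0613 0.0616 0.0615]
 [0.0616 0.0624 0.0601 0.0603 0.0608 0.0616 0.0622 0.0604]
 [0.0609 0.0622 0.0624 0.062  0.0619 0.0614 0.0602 0.0612]]
```

View pics/zp.png

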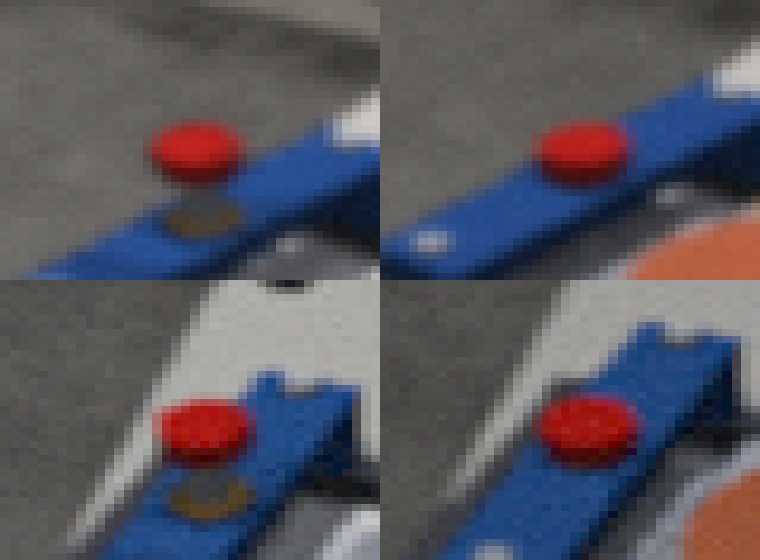

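The head sits on its bush in both views, and the wrist depth puts its top at 0.0616 m against the expected 0.062. Handing in.

```bash
python3 -c "
from bench import ctrl
print(ctrl.close_job())"
```

```text
the job is handed in; nothing more can be done
None
```

The job is done and handed in at about 19.5 s. The carriage is home, the pin is down, and the mallet stands on its mat, released.

- **Carriage:** I pushed it with the closed fingertips against the yellow plate until it stopped, and it held there under about 17 N. The plate moved from x≈0.499 to 0.548, about 50 mm along the jig. It read the same in the last check.
- **Pin:** I gave two brisk taps with the mallet. The first brought it down; the second, to make sure, changed nothing. The last wrist depth puts the pin top at about 61.6 mm (62 mm expected), and both fixed views show the head on its bush. Those two views give only 18.5–19 mm of travel. I put that down to the pin standing slightly low at the start and to depth noise, but I did not confirm it.
- **Mallet:** It turned about 15° in the grip over the two taps. I tilted the tool to level it, then set it down on the same face. The head centre is at (0.591, -0.352) and the mat centre at (0.590, -0.351).
- **Jar and arm:** The jar was not approached and looks unmoved. The arm finished well above the mallet, gripper open and touching nothing.
- **Forces:** The highest I saw was about 17 N. I only read forces at the end of each move, so the peak during the taps was not recorded.

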